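# Feed the blade cassette into the vegetable slicer with a push stick

### The job

Load the blade cassette into the vegetable slicer: pick up the notched wooden push stick and with it (the blade is sharp, so never touch the cassette with the hand) first square the cassette up against the slicer's guide rail, then feed it along the rail, pressed flat against it all the way, under the steel lips until it sits fully home at the landing bar and the spring catch has snapped into its notch. Push gently, never harder than about 15 N, and leave the onion, tomato, lemon and salt shaker alone. Then lay the stick down flat on the wooden hob cover, clear of the slicer, and let go.

Things in the scene. Friction and masses are not known exactly. Their poses are not given: they have to be found in the camera images.
- slicer: vegetable slicer (mandoline), fixed, lying flat on the hob cover: white frame, x -153 to 153, y -71 to 53 mm about its origin (underside), with a flat ribbed steel runway 20 mm above the origin. Own +x: feed direction; +y: across, to the rail; z up. Home, the cassette's middle is at x = 80, y = 5 mm in this frame
- slicer_rail (a point): point on the inner face of the aluminium guide rail, 7 mm above the runway, at x = -50, y = +40 mm of the slicer. The rail stands along the whole far side of the slicer, x -150 to 150 mm, straight, 22 mm high above the runway; axes as the slicer's. The near side of the runway is open, without a wall, from the rear end to the channel
- slicer_channel (a point): middle of the channel's mouth, on the runway, at x = 30 mm of the slicer; axes as the slicer's. From here to the stop a white cheek stands on the near side (inner face y = -32.5 mm, rear corner rounded): the channel is 72.5 mm wide and takes the 70 mm cassette only along the rail. Thin steel lips 19 mm above the runway overhang its edges (y under -26 and over 34 mm)
- slicer_stop (a point): middle of the rear face of the white landing bar that closes the channel at the front and stops the cassette: x = 130, y = 5 mm of the slicer, 7 mm above the runway; axes as the slicer's. Rigid: pushing on after the cassette has met it raises the force at once
- catch (a joint): spring latch bolt with a red knob in the near cheek at x = 92 to 98 mm of the slicer, sprung towards the rail; m, 0 = right out. The cassette's tapered nose presses it back, 35 to 17 mm before home, with a forward push of some 5 to 12 N; then it rubs on the cassette's side (about 0.004, some 5 to 12 N of drag), and only about 1 mm before the stop does it snap into the notch (back to 0)
- cassette_mid (a point): middle of the blade cassette, half-way up: green plastic frame 100 mm long (own x, feed direction), 70 mm wide (own y), 14 mm high, with a slanted steel blade, 0.17 to 0.35 kg, loose on the runway away from the rail and a little askew. Its straight +y side goes against the rail; its -y side has a tapered nose and the notch for the catch
- cassette_tab (a point): middle of the cassette's pull tab, half-way up: an upright round post 12 mm thick and 22 mm high with a black 15 mm cap, 64 mm behind and 27 mm to the near side (-y) of the cassette's middle, on a low tongue 3 mm thick, which the stick must clear. The stick's notch fits round this post, which stays 14 mm outside the channel when the cassette is home
- stick_grip (a point): grip point of the push stick, at its middle, 11 mm above its flat underside. Dark wood, 0.13 kg, lying on the hob cover. Own +x to the notched head, z up. Handle 20 mm wide, 22 mm high, from 130 mm behind to 60 mm ahead of this point; then a head 30 mm wide, 14 mm high, straight-sided, same underside; its two prongs end 137 mm ahead
- stick_notch (a point): bottom of the V notch (80 degrees wide, opening along the stick's +x, 12 mm deep, 21 mm wide at the mouth) in the end of the push stick, 125 mm ahead of the grip point and 7 mm above the underside. With the 12 mm post seated in it, the post's axis is 9 mm ahead of this point
- hob_cover: wooden cover board 585 x 510 mm on four feet over the hob, fixed; origin on the worktop under its centre; its flat top is at z = 65 mm; own x as the world's
- onion: red onion 66 mm wide, 70 mm high, standing on the hob cover; origin at its foot; bystander
- tomato: tomato 69 mm wide, 71 mm high, on the hob cover behind the slicer; origin at its foot; bystander
- salt: salt shaker 44 mm wide, 90 mm high, on the hob cover behind the slicer; origin at its foot; bystander
- lemon: lemon 73 x 56 x 55 mm, on the hob cover in front of the slicer; origin at its foot; bystander
- cassette: the blade cassette again, origin under its middle, on its underside; axes as for cassette_mid
- push_stick: the push stick again, origin on its underside below the grip point; axes as for stick_grip

How it is judged:
On the way, in this order (a step that is already met when the one before it is completed fails the run):
1. the push stick is picked up (height (world z) of stick_grip above 0.096 m and contact force between the fingers and push_stick above 1 N), for 0.2 s.
2. the cassette is squared against the guide rail (within 2 mm and 2 degrees), still outside the channel (y of cassette_mid in the frame of slicer above 0.003 m and angle between the x axis of cassette and the x axis of slicer, either way round below 0.035 rad and x of cassette_mid in the frame of slicer below -0.02 m), for 0.2 s.
3. the cassette is home at the landing bar (within 1.5 mm) with the spring catch in its notch (x of cassette_mid in the frame of slicer above 0.0785 m and value of joint catch below 0.0025 m and y of cassette_mid in the frame of slicer above 0.003 m), for 0.2 s.
At the end, for the whole second after the job is handed in: The cassette is home: within 1.5 mm of the landing bar, against the rail within 2 mm and 1.7 degrees, the catch in its notch (pressed back less than 2.5 mm); the stick lies flat and still on the hob cover, touching neither slicer nor cassette (all of step 3 and angle between the x axis of cassette and the x axis of slicer, either way round below 0.03 rad and height (world z) of stick_grip between 0.07 and 0.081 m and angle between push_stick's own z axis and vertical below 0.1 rad and contact force between push_stick and slicer below 0.05 N and contact force between push_stick and cassette below 0.05 N and linear speed of each of push_stick, cassette below 0.01 m/s).
It fails at once if the hand or arm touches the sharp cassette (contact force between any of the fingers, the arm and cassette above 0.3 N).
It fails at once if the cassette leaves the rail (more than 4 mm, or 4 degrees askew) while it is fed, that is from 15 mm before its front enters the channel (x of cassette_mid in the frame of slicer above -0.035 m and (y of cassette_mid in the frame of slicer below 0.001 m or angle between the x axis of cassette and the x axis of slicer, either way round above 0.07 rad)).
It fails at once if the stick and the cassette press on each other with more than 30 N, summed over both flanks of the notch (a straight push of about 19 N) (contact force between push_stick and cassette above 30 N).
It fails at once if the cassette is tipped or lifted (angle between cassette's own z axis and vertical above 0.2 rad).
It fails at once if a bystander is moved more than 20 mm (distance of any of onion, tomato, salt, lemon from where it was at the start of the episode above 0.02 m).
It also fails if it takes over 64 s, if anything falls off the work surface, if the arm or the gripper's body presses on something with over 40 N, if the wrist force passes 120 N, or if a joint passes its speed limit or range.

### The arm

A 7-joint arm with a two-finger parallel gripper is mounted at the origin on a cart in front of the work surface, level with it; the furniture and walls round the work are solid. World frame = base frame: x ahead of the robot, y to its left, z up, the work surface at z = 0. Lengths are in m, angles in rad, forces in N, time in s.
With the tool pointing down it reaches from about 0.35 to 0.9 m from the base axis. Payload 8.1 kg.
Tool frame: the origin (TCP) lies on the centre line of the jaws, within the pads' length; the fingertips stand 14 mm ahead of it and the grasp point (between the pads) lies 5 mm behind it; z points along the fingers, y is the line along which they close (so a half turn about z gives the same grasp; the last joint's range is limited). The gripper opens to 85 mm and grips with 20 to 120 N. Pads are 22 mm wide; open, the fingers measure 114 mm over their backs; the gripper's body (76 mm by 85 mm) begins 54 mm behind the grasp point. The pads swing forward as they close: fully open they stand 13 mm farther back than shut.
Start: joints at [-1.229, 0.434, 0.025, 1.573, -0.012, 1.134, -0.075], TCP at [0.269, 0.564, 0.245] pointing down, gripper open.
Joint ranges: [-2.62, 2.62], [-0.44, 2.09], [-1.27, 1.32], [0.08, 2.57], [-1.32, 4.46], [0.12, 2], [-2.74, 2.74]. Speed limits (rad/s): [2.22, 2.22, 3.01, 3.01, 3.14, 3.14, 3.14].

### API

Orientations are given as a rotation vector (axis times angle).
In Python, from workcell import bot gives the robot as it stands. Calls block until the motion is done:
- bot.move_pose(position, orientation): joint-space move of the TCP to a pose.
- bot.line_to(position, rotation=None, feed=0.15, stop_force=None): straight line of the TCP; rotation=None keeps the orientation; feed is the mean speed in m/s. With stop_force (N) it stops when the force on the tool has changed by that much, and returns True; else False.
- bot.set_joints(angles): joint-space move.
- bot.open() and bot.close_gripper(grasp_force=None): open the fingers fully, or close them until they stop; grasp_force is the grip in N (None keeps the last).
- bot.dwell(seconds).
- bot.inverse_kinematics(position, orientation): joint angles nearest the present ones, or None.
- bot.camera(name): name is "side" or "top"; returns the picture (384x512x3 uint8, red, green, blue); there is no depth.
- bot.camera_model(name): a dict with "mtx" (3x3 intrinsics, pixels), "R" (3x3) and "t" (3): a world point X has camera coordinates R X + t. Camera axes: x right, y down, z forward; pixel columns grow to the right and rows downward; lengths in m; the calibration is good to about 2 mm. A picture is of the moment at which its call begins. camera_model takes no time and is no camera call.
A pose or a line that the arm cannot do raises bot.PlanningError and nothing moves.
- bot.hand_in(): hands the job in; it is judged then, once.
Readings, each from a call of its own:
- bot.read_time(): time.
- bot.read_joints(): joint angles.
- bot.read_joint_vel(): joint speeds.
- bot.read_tau(): joint torques, N m.
- bot.read_eef_pos(): TCP position.
- bot.read_orientation(): TCP orientation.
- bot.read_contact_force(): force on the tool from outside, world axes, zero at the start.
- bot.read_ft_torque(): the same for the moment, N m.
- bot.read_grip_width(): finger opening in m.
- bot.read_grip_force(): force on a finger pad.
Only numpy, scipy, OpenCV 4.12 (cv2) and the standard library are available. Lean on these libraries where they do the work, as an engineer would, in place of code of your own. Each camera call takes 0.05 s, during which the arm holds its last target. There are 200 camera calls.

## Working session

There is one attempt and no reset: what is moved stays moved. The work goes in short steps, each a Python script; the robot and the scene stay as the last script left them, time stands still between calls to the robot, and variables do not carry over. Pictures are saved under pics/ and viewed, at most 10 in all, crops included, and the job is handed in when it is done.

```bash
mkdir -p pics; ls
python3 - <<'E'
from workcell import bot
import cv2,numpy as np
for n in("top","side"):
    im=bot.camera(n); cv2.imwrite(f"pics/{n}0.png",cv2.resize(im[:,:,::-1],(800,600),interpolation=cv2.INTER_CUBIC)); np.save(f"{n}0.npy",im)
    m=bot.camera_model(n); print(n,m["mtx"].round(1).tolist(),(-m["R"].T@m["t"]).round(3),m["R"].round(3).tolist())
print(bot.read_time(),bot.read_orientation(),bot.read_contact_force())
E
```

```text
pics
top [[445.8, 0.0, 252.3], [0.0, 445.8, 196.0], [0.0, 0.0, 1.0]] [0.375 0.049 1.066] [[0.005, -1.0, 0.006], [-0.976, -0.006, -0.219], [0.219, -0.005, -0.976]]
side [[477.1, 0.0, 259.6], [0.0, 477.1, 190.6], [0.0, 0.0, 1.0]] [ 0.185 -0.958  0.499] [[0.929, -0.371, -0.012], [-0.149, -0.341, -0.928], [0.34, 0.864, -0.372]]
0.1 [-6.93068738e-01 -3.06400072e+00  2.19149533e-03] [-0.36469906  0.34491337 -0.1944858 ]
```

View pics/top0.png

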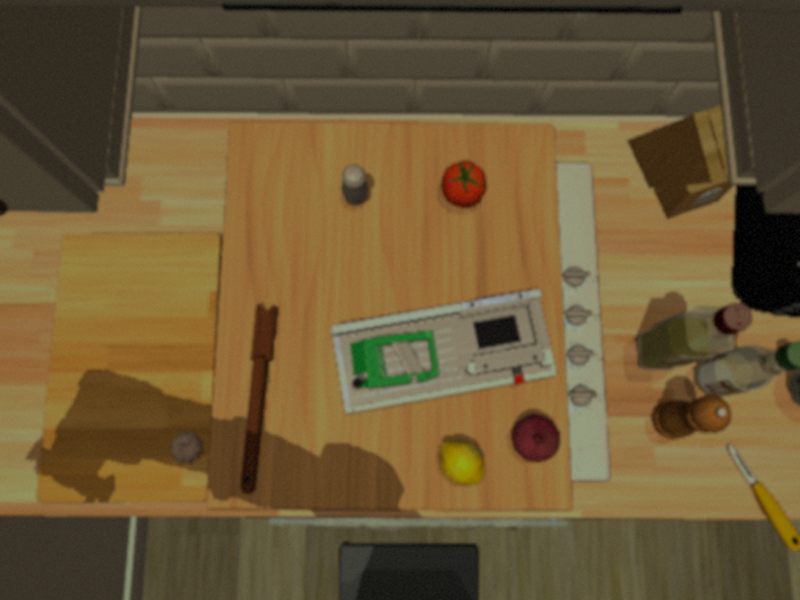

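View pics/side0.png

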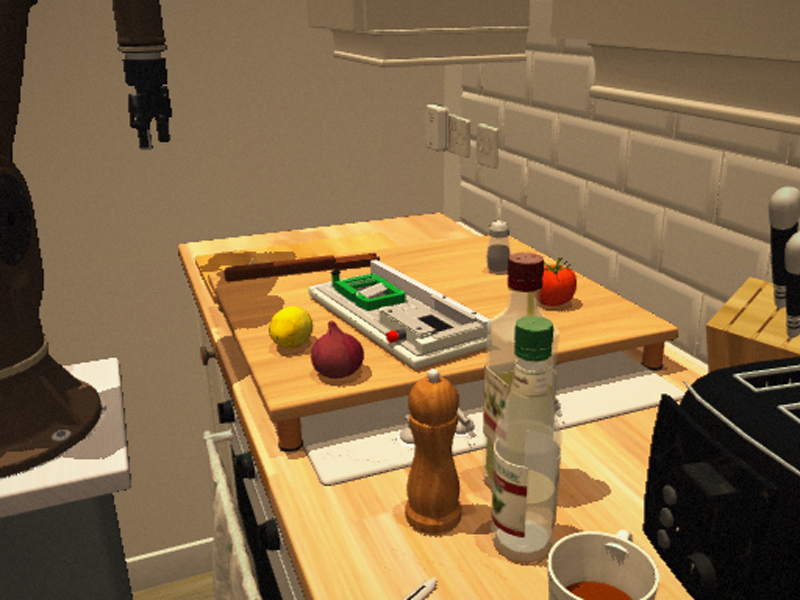

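The top view (800x600) shows the stick at left, with its head at (266,305) and tail at (247,488). The slicer corners are about (333,328), (541,291), (554,378) and (347,411), so the feed runs to the right, i.e. world -y, with the rail on the far (+x) side. The green cassette is at about (395,360) with its black tab at (357,382), and the red catch knob is at (518,377). The side view confirms this. Next I zoom in on the details.

Run:
```python
import cv2,numpy as np
t=np.load("top0.npy")[:,:,::-1]; s=np.load("side0.npy")[:,:,::-1]
a=cv2.resize(t[180:270,205:365],(800,450),interpolation=cv2.INTER_CUBIC); a=np.clip(a*1.5,0,255).astype('uint8')
cv2.imwrite("pics/tc.png",a)
cv2.imwrite("pics/sc.png",cv2.resize(s[155:240,190:325],None,fx=5.9,fy=5.9,interpolation=cv2.INTER_CUBIC))
```

```text
(no output)
```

View pics/tc.png

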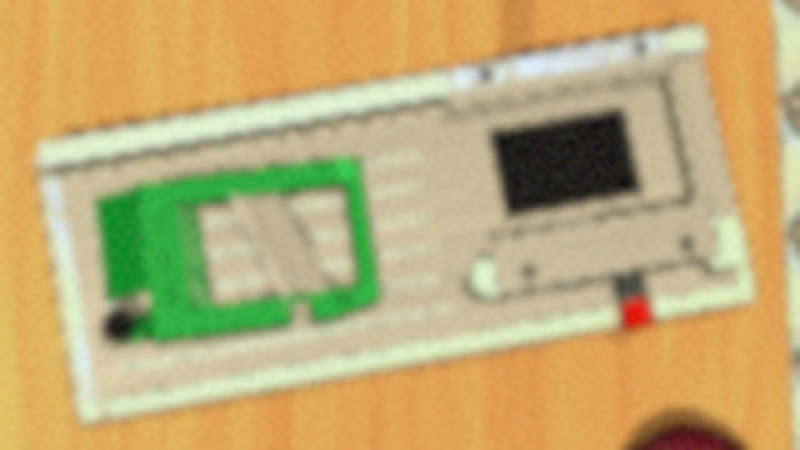

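View pics/sc.png

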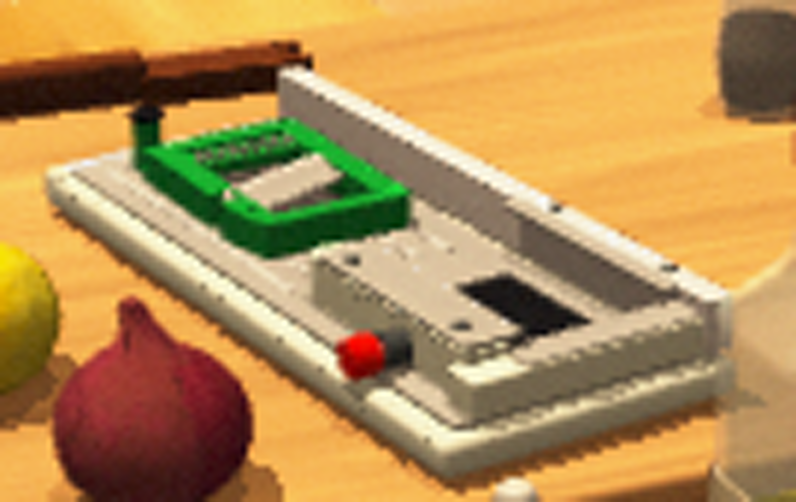

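```bash
cat > h.py <<'E'
import cv2,numpy as np
from workcell import bot
def ray(px,z,n="top"):
    m=bot.camera_model(n); px=np.atleast_2d(np.asarray(px,float))
    d=np.c_[(px-m["mtx"][:2,2])/m["mtx"][0,0],np.ones(len(px))]@m["R"]
    c=-m["R"].T@m["t"]; return c+d*((z-c[2])/d[:,2])[:,None]
def line(p):
    vx,vy,x,y=cv2.fitLine(p[:,:2].astype(np.float32),cv2.DIST_HUBER,0,.001,.001).ravel(); return np.array([x,y]),np.array([vx,vy])
def largest(m):
    n,l,s,c=cv2.connectedComponentsWithStats(m.astype('uint8')); return l==1+np.argmax(s[1:,4])
E
python3 - <<'E'
from h import *
t=np.load("top0.npy"); hsv=cv2.cvtColor(t,cv2.COLOR_RGB2HSV).astype(int); H,S,V=hsv.transpose(2,0,1)
deg=lambda d:np.degrees(np.arctan2(d[1],d[0]))
g=largest((H>45)&(H<80)&(S>120)&(np.indices(H.shape)[1]<300)&(np.indices(H.shape)[1]>200))
sl=np.zeros(H.shape,bool); sl[175:275,200:360]=1
m=sl&((S<95)|g); m=largest(cv2.morphologyEx(m.astype('uint8'),cv2.MORPH_CLOSE,np.ones((5,5))))
cols=range(222,340,1)
far=np.array([[c,np.where(m[:,c])[0].min()-.5] for c in cols]); near=np.array([[c,np.where(m[:,c])[0].max()+.5] for c in cols])
for nm,p,z in(("far",far,.107),("near",near,.083)):
    w=ray(p,z); o,d=line(w); print(nm,o.round(4),deg(d), np.abs((w[:,:2]-o)@[-d[1],d[0]]).max())
rows=range(218,255)
L=np.array([[np.where(m[r])[0].min()-.5,r] for r in rows]);
rows2=range(195,235); R=np.array([[np.where(m[r])[0].max()+.5,r] for r in rows2])
for nm,p in(("L",L),("R",R)):
    w=ray(p,.085); o,d=line(w); print(nm,o.round(4),deg(d))
r=largest(((H<6)|(H>174))&(S>150)&(V>90)&sl); print("red",np.argwhere(r).mean(0),ray(np.argwhere(r).mean(0)[::-1],.095))
b=cv2.minAreaRect(np.argwhere(g)[:,::-1].astype(np.float32)); print("green",b); print(ray(cv2.boxPoints(b),.099).round(4))
# stick
st=np.zeros(H.shape,bool); st[190:320,150:180]=1
k=largest(st&(V<85)&(S>90)); p=np.argwhere(k)
c=[]
for rr in range(p[:,0].min(),p[:,0].max()+1):
    q=np.where(k[rr])[0]; c.append([q.min(),q.max(),rr])
c=np.array(c); print(c[::8].tolist(),c[-1])
E
```

```text
far [ 0.5921 -0.0184] -79.24518 0.0017660460347118762
near [ 0.4649 -0.014 ] -79.33575 0.013390936550488036
L [0.5041 0.1251] 11.067554
R [ 0.5541 -0.1756] 11.3649
red [241.7826087 331.7826087] [[ 0.49140945 -0.13002509  0.095     ]]
green ((252.12997436523438, 229.91000366210938), (30.97127914428711, 52.60874557495117), 81.8698959350586)
[[ 0.5413  0.1062  0.099 ]
 [ 0.5586 -0.0084  0.099 ]
 [ 0.4909 -0.0174  0.099 ]
 [ 0.4741  0.0954  0.099 ]]
[[165, 166, 196], [165, 176, 204], [163, 176, 212], [163, 174, 220], [161, 174, 228], [163, 171, 236], [162, 170, 244], [161, 169, 252], [160, 168, 260], [158, 168, 268], [157, 167, 276], [156, 166, 284], [155, 165, 292], [154, 165, 300], [153, 164, 308], [156, 160, 316]] [156 160 316]
```

Run:
```python
from h import *
t=np.load("top0.npy"); hsv=cv2.cvtColor(t,cv2.COLOR_RGB2HSV).astype(int); H,S,V=hsv.transpose(2,0,1)
G=cv2.cvtColor(t,cv2.COLOR_RGB2GRAY); print(G[190:206,160:180]); print(G[306:322,150:168])
R=t[:,:,0].astype(int)
def cen(r,x0,x1):
    q=[c for c in range(x0,x1) if G[r,c]<75]; return (min(q)+max(q))/2
P=np.array([[cen(r,148,178),r] for r in range(238,300)]); w=ray(P,.087); o,d=line(w)
d=d*np.sign(d[0]); print("handle",o,np.degrees(np.arctan2(d[1],d[0])))
P=np.array([[cen(r,155,185),r] for r in range(206,230)]); w=ray(P,.079); o2,d2=line(w); d2*=np.sign(d2[0]); print("head",o2,np.degrees(np.arctan2(d2[1],d2[0])), (o2-o)@[-d[1],d[0]])
```

```text
[[116 115 112 110 109 110 110 113 114 112 111 111 115 116 120 120 118 113
  113 115]
 [115 116 113 109 109 109 108 112 113 113 113 117 116 117 119 119 116 115
  112 112]
 [114 118 113 109 108 109 108 110 111 112 114 117 115 117 116 121 116 113
  112 112]
 [118 116 112 110 105 103 103  95  98 108 114 113 115 116 116 115 116 114
  110 112]
 [116 116 115 105  96  83  80  80  90 104 109 112 114 112 107 107 108 113
  109 110]
 [116 117 111 101  79  65  61  68  79  93 109 112 110  98  89  86  91  97
  105 110]
 [116 117 111  94  73  53  53  58  70  85 100 106  99  81  64  59  63  77
   93 108]
 [116 115 109  91  68  48  44  53  58  72  89  89  79  61  49  47  44  62
   87 105]
 [118 115 106  87  60  45  45  48  52  63  70  72  63  51  41  41  37  53
   82 106]
 [117 115 105  83  58  49  48  50  54  53  55  58  49  46  39  36  36  52
   81 101]
 [118 115 105  82  58  49  51  52  52  47  55  51  47  42  40  37  36  49
   82 104]
 [118 116 104  76  57  47  48  49  50  53  51  51  45  46  40  39  41  53
   86 104]
 [118 115 102  78  57  50  45  45  50  52  50  50  46  45  42  40  40  63
   91 
[... 855 characters left out ...]
  71]
 [ 62  67  67  68  57  41  33  32  26  30  27  35  50  62  69  71  71  73]
 [ 64  66  66  67  61  53  46  39  34  39  40  50  61  66  69  72  70  74]
 [ 62  69  66  66  69  65  61  58  55  56  60  62  66  71  70  72  72  72]
 [ 72  70  74  71  70  70  67  65  68  64  65  67  70  73  68  71  72  75]
 [ 83  87  87  80  76  72  71  72  71  67  67  71  72  72  71  71  71  74]
 [ 99 100 104  99  93  80  76  75  71  68  67  69  71  71  72  72  71  76]
 [104 106 111 110 106 101  92  87  80  74  68  73  72  69  69  69  71  75]
 [107 109 114 116 113 108 108 102  98  92  80  77  77  73  71  69  72  74]]
handle [0.4352959  0.23557608] -1.4218554
head [0.5429151  0.23180702] -3.473224 -0.001097484
```

Run:
```python
from h import *
t=np.load("top0.npy"); G=cv2.cvtColor(t,cv2.COLOR_RGB2GRAY).astype(float)
def cen(r,c0):
    row=G[r]; b=[]
    for s in(-1,1):
        lo=row[c0]; hi=np.median(row[[c0+s*k for k in range(9,13)]]); th=(lo+hi)/2; c=c0
        while row[c]<th: c+=s
        b.append(c-s*(row[c]-th)/(row[c]-row[c-s]))
    return sum(b)/2, b[1]-b[0]
for nm,rows,z in(("handle",range(236,310),.087),("head",range(206,226),.079)):
    q=[cen(r,int(round(170-(r-200)*.102))) for r in rows]
    P=np.array([[c[0],r] for c,r in zip(q,rows)]); w=ray(P,z); o,d=line(w); d*=np.sign(d[0])
    print(nm,o,np.degrees(np.arctan2(d[1],d[0])),np.median([c[1] for c in q]))
    if nm=="handle": O,D=o,d
    else: print("lateral",(o-O)@[-D[1],D[0]])
tip=ray([[170.6,195.0]],.079)[0,:2]; tail=ray([[158,314.9]],.087)[0,:2]
print(tip,tail,(tip-tail)@D); g=O+D*(((tip-O)@D-.137)+((tail-O)@D+.130))/2; print("grip",g)
```

```text
handle [0.40504992 0.23834771] -3.4446652 10.711333671399586
head [0.55586934 0.2307032 ] -3.9023783 14.533240740740752
lateral 0.001431223
[0.59752542 0.2291294 ] [0.33498539 0.24260105] 0.2628751251981694
grip [0.46268965 0.23487818]
```

```bash
cat >> h.py <<'E'
from scipy.spatial.transform import Rotation as Rn
YAW=np.radians(-79.2); SO=np.array([.539,-.0234])
d_=np.array([np.cos(YAW),np.sin(YAW)]); n_=np.array([-d_[1],d_[0]])
def ori(psi): return (Rn.from_euler('z',psi)*Rn.from_euler('x',np.pi)).as_rotvec()
def sl(x,y,z): return np.r_[SO+x*1e-3*d_+y*1e-3*n_,z]
def tosl(p): q=np.asarray(p)[:2]-SO; return np.array([q@d_,q@n_])*1e3
E
python3 - <<'E'
from h import *
SY=np.radians(-3.6)
for k in(0,np.pi):
    print(k)
    for p,y in(([.4627,.235,.0795],SY),(sl(-168,-74,.11),YAW),(sl(-285,-22,.1),YAW),(sl(-118,-22,.1),YAW)):
        q=bot.inverse_kinematics(p,ori(y+k)); print(None if q is None else np.round(q,2))
E
```

```text
0
[-1.01  0.53  0.61  2.04 -0.47  0.7  -1.74]
[ 0.39  0.57 -1.06  2.08  0.66  0.88  2.27]
[-0.33  0.48 -0.37  1.95  0.24  0.76  2.5 ]
[-1.04  0.69  1.15  2.09 -0.82  0.92 -2.37]
3.141592653589793
[-0.6   0.47  0.03  2.01 -0.02  0.66  0.96]
[-0.7   0.35  0.38  2.16 -0.21  0.67  0.01]
[-0.81  0.46  0.29  1.99 -0.19  0.72 -0.22]
[-0.6   0.44  0.42  2.06 -0.27  0.7   0.19]
```

k = π keeps the joints well inside their ranges. Picking up the stick now.

Run:
```python
from h import *
SY=np.radians(-3.6); o=ori(SY+np.pi)
bot.move_pose([.4627,.235,.16],o)
print(bot.read_time())
print(bot.line_to([.4627,.235,.0795],feed=.1,stop_force=8))
print("F",bot.read_contact_force(),bot.read_eef_pos())
bot.close_gripper(90)
print(bot.read_grip_width(),bot.read_grip_force(),bot.read_contact_force(),bot.read_time())
bot.line_to([.4627,.235,.15],feed=.12)
f=bot.read_contact_force(); print("F",f,bot.read_ft_torque())
bot.move_pose(sl(-168,-80,.135),ori(YAW+np.pi))
print(bot.read_time(),bot.read_contact_force(),bot.read_grip_width())
for n in("top","side"):
    im=bot.camera(n); np.save(n+"1.npy",im)
t=np.load("top1.npy")[:,:,::-1]; s=np.load("side1.npy")[:,:,::-1]
a=np.hstack([cv2.resize(t[150:300,130:350],(550,375)),]);b=cv2.resize(s[110:260,130:350],(550,375))
cv2.imwrite("pics/v1.png",cv2.resize(np.vstack([a,b])[:,:],(440,600)))
```

```text
1.5583
False
F [ 0.71245123 -0.88401097 -0.04904569] [0.46304727 0.23524513 0.0799541 ]
0.01820633029131753 88.79873871803284 [-0.91432423 -0.83245769  5.55816754] 3.1417
F [ 0.71672984  1.44629042 -1.80246531] [ 0.03460787 -0.01038435  0.07239176]
4.825 [ 0.43651617 -0.26449822 -1.41540182] 0.018053302947058435
```

View pics/v1.png

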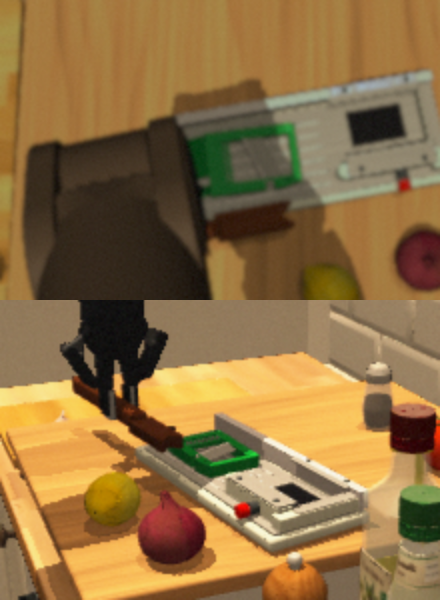

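The picture shows the stick held level, its head just on the near side of the cassette and nearly parallel to the slicer (head at (210–290, 220) in the upper half). I check its angle and tip numerically.

Run:
```python
from h import *
t=np.load("top1.npy"); hsv=cv2.cvtColor(t,cv2.COLOR_RGB2HSV).astype(int); H,S,V=hsv.transpose(2,0,1)
roi=np.zeros(H.shape,bool); roi[222:275,236:300]=1
k=largest(roi&(V<90)&(S>100)&((H<9)|(H>172)))
p=np.argwhere(k); print(p.min(0),p.max(0))
cols=range(240,272); U=np.array([[c,np.where(k[:,c])[0].min()-.5] for c in cols]);Lw=np.array([[c,np.where(k[:,c])[0].max()+.5] for c in cols])
for e,z in((U,.134),(Lw,.12)):
    o,d=line(ray(e,z)); print(np.degrees(np.arctan2(d[1],d[0])),tosl(o))
r=p[p[:,1]>=p[:,1].max()-1].mean(0); print("tip",tosl(ray([[p[:,1].max()+.5,r[0]]],.127)[0]),tosl(bot.read_eef_pos()))
```

```text
[259 247] [261 250]Traceback (most recent call last):
  File "<stdin>", line 6, in <module>
    return umr_minimum(a, axis, None, out, keepdims, initial, where)
ValueError: zero-size array to reduction operation minimum which has no identity
```

Run:
```python
from h import *
t=np.load("top1.npy"); hsv=cv2.cvtColor(t,cv2.COLOR_RGB2HSV).astype(int); H,S,V=hsv.transpose(2,0,1)
for c in (245,260,270): print(c,[tuple(hsv[r,c]) for r in range(246,276,2)].__repr__().replace("np.int64",""))
G=t[:,:,0].astype(float)
def edges(c):
    col=G[:,c]; dd=np.gradient(col); a=240+np.argmin(dd[240:262]); b=256+np.argmax(dd[256:275])
    f=lambda i:i+.5*(abs(dd[i-1])-abs(dd[i+1]))/(abs(dd[i-1])-2*abs(dd[i])+abs(dd[i+1]))
    return f(a),f(b)
E=np.array([[c,*edges(c)] for c in range(240,271)]); print(E[::5].round(1).tolist())
for i,z in((1,.134),(2,.127)):
    o,d=line(ray(E[:,[0,i]],z)); print(np.degrees(np.arctan2(d[1],d[0])),tosl(o))
print([int(v) for v in G[258,262:284]],tosl(bot.read_eef_pos()))
```

```text
245 [((62), (153), (70)), ((26), (54), (75)), ((18), (53), (105)), ((22), (57), (98)), ((17), (59), (82)), ((10), (147), (59)), ((12), (210), (51)), ((12), (219), (50)), ((12), (209), (50)), ((7), (185), (51)), ((10), (225), (51)), ((8), (160), (51)), ((13), (157), (73)), ((16), (163), (119)), ((18), (157), (153))]
260 [((24), (59), (82)), ((19), (53), (106)), ((23), (57), (94)), ((16), (87), (76)), ((12), (194), (54)), ((11), (228), (48)), ((7), (165), (54)), ((10), (194), (50)), ((9), (183), (53)), ((10), (177), (52)), ((9), (179), (50)), ((16), (180), (68)), ((17), (166), (77)), ((15), (173), (93)), ((15), (161), (98))]
270 [((21), (53), (97)), ((22), (60), (93)), ((15), (85), (72)), ((11), (193), (49)), ((8), (164), (56)), ((10), (185), (55)), ((12), (245), (53)), ((9), (206), (52)), ((10), (238), (46)), ((11), (177), (52)), ((15), (160), (75)), ((17), (160), (86)), ((16), (163), (103)), ((16), (174), (104)), ((16), (164), (107))]
[[240.0, 255.5, 270.5], [245.0, 240.3, 270.5], [250.0, 240.8, 269.3], [255.0, 240.1, 268.2], [260.0, 239.5, 267.5], [265.0, 251.7, 266.0], [270.0, 250.0, 265.0]]
65.70352 [-72.57041568 -46.7971793 ]
-78.578026 [-79.55054185 -93.80486664]
[56, 57, 54, 56, 51, 54, 55, 55, 53, 66, 76, 85, 94, 98, 104, 103, 104, 100, 99, 100, 102, 104] [-168.60010629  -79.64836947]
```

Run:
```python
from h import *
print(bot.line_to(sl(-168,-80,.1035),feed=.08,stop_force=4),bot.read_eef_pos())
f0=bot.read_contact_force(); print(f0)
print(bot.line_to(sl(-168,-66,.1035),feed=.06,stop_force=4),tosl(bot.read_eef_pos()),bot.read_contact_force()-f0)
print(bot.line_to(sl(-168,-50,.1035),feed=.03,stop_force=5),tosl(bot.read_eef_pos()),bot.read_contact_force()-f0)
for y in (-48,-46,-44,-43):
    s=bot.line_to(sl(-168,y,.1035),feed=.02,stop_force=5); print(y,s,tosl(bot.read_eef_pos()),(bot.read_contact_force()-f0).round(2))
    if s: break
bot.dwell(.3); f=bot.read_contact_force()-f0; print("n,d force",f[:2]@n_,f[:2]@d_, bot.read_time())
im=bot.camera("top"); np.save("top2.npy",im)
cv2.imwrite("pics/v2.png",cv2.resize(im[180:280,215:365,::-1],(750,500)))
```

```text
False [0.42896672 0.12659155 0.10345119]
[ 0.51638921 -0.14438764 -1.14560174]
False [-167.99456784  -65.37423318] [-0.38925627  0.10178698 -0.34083488]
False [-167.97241188  -49.87298946] [-0.21733369 -0.23465621 -0.13708074]
-48 False [-168.01882831  -47.98563898] [-0.57 -0.55  1.17]
-46 False [-168.0402697   -45.99947361] [-1.37  0.16 -0.52]
-44 False [-168.09715998  -45.31009114] [-6.13  0.59  2.32]
-43 False [-168.10243976  -45.21259121] [-8.45  0.21  3.26]
n,d force -7.045620839560735 -1.279816970168374 7.8333
```

View pics/v2.png

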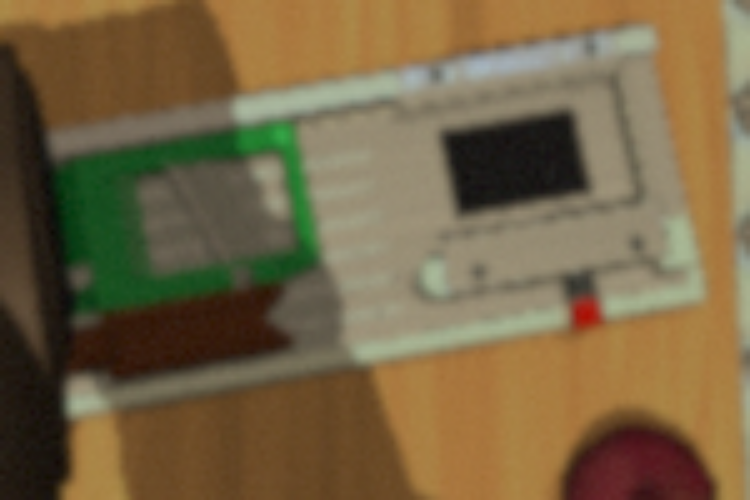

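The cassette is now flush against the rail: its upper green edge is parallel to it from (50,160) to (290,125). The stick head lies along its near side, and the wall contact at y=-45.2 matches the model to 0.2 mm. Next I back off and seat the notch on the post.

Run:
```python
from h import *
t=np.load("top2.npy"); hsv=cv2.cvtColor(t,cv2.COLOR_RGB2HSV).astype(int); H,S,V=hsv.transpose(2,0,1)
g=largest((H>45)&(H<80)&(S>110)&(np.indices(H.shape)[1]<300)&(np.indices(H.shape)[1]>200))
F=np.array([[np.where(g[r])[0].max()+.5,r] for r in range(210,230)]); w=ray(F,.099); o,d=line(w); cx=tosl(o)[0]-50
print("cassette x",cx,np.degrees(np.arctan2(d[1],d[0])))
o_=ori(YAW+np.pi)
bot.line_to(sl(-168,-62,.1035),feed=.08)
bot.line_to(sl(-168,-70,.115),feed=.1)
gx=cx-64-134
bot.line_to(sl(gx-26,-70,.115),feed=.2)
bot.line_to(sl(gx-26,-22,.105),feed=.15)
f0=bot.read_contact_force(); np.save("f0.npy",f0)
im=bot.camera("top"); np.save("top3.npy",im); im2=bot.camera("side")
s=bot.line_to(sl(gx-8,-22,.105),feed=.06,stop_force=3); print(s,tosl(bot.read_eef_pos()))
if not s:
    s=bot.line_to(sl(gx+6,-22,.105),feed=.02,stop_force=2.5)
f=bot.read_contact_force()-f0; print(s,gx,tosl(bot.read_eef_pos()),f[:2]@d_,f[:2]@n_,f[2],bot.read_time())
im3=bot.camera("top");im4=bot.camera("side")
cv2.imwrite("pics/v3.png",np.vstack([cv2.resize(im3[180:280,190:340,::-1],(450,300)),cv2.resize(im4[140:240,170:320,::-1],(450,300))]))
```

```text
cassette x -64.7909878480448 10.448494
False [-270.29619519  -21.99583469]
False -262.7909878480448 [-256.63197728  -22.04552129] 0.15899941038917223 -0.3849823778634447 0.2689512835869794 11.1833
```

View pics/v3.png

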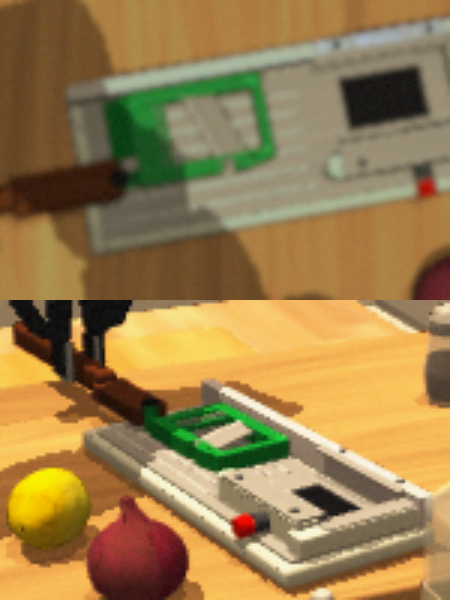

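The upper half shows the notch seated round the black-capped post at (123,175), with the cassette still along the rail. Now I feed with a light bias towards the rail, pausing at x≈-42 to check.

```bash
cat >> h.py <<'E'
def step(x,y,feed=.03,stop=12):
    f0=np.load("f0.npy"); s=bot.line_to(sl(x,y,.105),feed=feed,stop_force=stop)
    f=np.mean([bot.read_contact_force() for _ in range(5)],0)-f0; p=tosl(bot.read_eef_pos())
    print(f"x{x:.1f} y{y:.1f} {s} at {p.round(1)} Fd {f[:2]@d_:.1f} Fn {f[:2]@n_:.1f} Fz {f[2]:.1f} t{bot.read_time():.1f}"); return s,f[:2]@d_,f[:2]@n_,p
def cass(im):
    hsv=cv2.cvtColor(im,cv2.COLOR_RGB2HSV).astype(int); H,S,V=hsv.transpose(2,0,1); C=np.indices(H.shape)[1]
    g=largest((H>45)&(H<80)&(S>110)&(C<340)&(C>200))
    c=np.where(g.any(0))[0].max()
    U=np.array([[k,np.where(g[:,k])[0].min()-.5] for k in range(c-36,c-5)]); o,d=line(ray(U,.099)); d*=np.sign(d@d_)
    r0=int(np.where(g[:,c-4])[0].mean()); F=np.array([[np.where(g[r])[0].max()+.5,r] for r in range(r0-8,r0+8)]); of,_=line(ray(F,.099))
    return tosl(of)[0]-50,tosl(o)[1]-35,np.degrees(d@n_)
E
python3 - <<'E'
from h import *
y=-21.5; x=-256.6
print(cass(bot.camera("top")))
for k in range(4):
    x+=4; s,fd,fn,p=step(x,y,feed=.02,stop=8)
    if fn>-1.2: y=min(y+.5,-20)
    if fn<-3: y-=.4
    if s: break
print(cass(bot.camera("top")))
E
```

```text
(np.float64(-58.595234998984154), np.float64(4.139467173858854), np.float64(-0.07710376446956343))
x-252.6 y-21.5 False at [-252.3  -21.6] Fd -1.2 Fn -0.5 Fz 0.7 t11.7
x-248.6 y-21.0 False at [-248.3  -21.3] Fd -2.0 Fn -2.7 Fz -0.1 t12.0
x-244.6 y-21.0 False at [-244.3  -21.2] Fd -1.3 Fn -2.5 Fz -1.1 t12.4
x-240.6 y-21.0 False at [-240.4  -21.1] Fd -0.7 Fn -2.2 Fz -0.1 t12.7
(np.float64(-42.663068288088404), np.float64(3.932902840602509), np.float64(-0.28331304077717767))
```

Run:
```python
from h import *
y=-21.0; x=-240.6
while x<-157:
    x+=8; s,fd,fn,p=step(x,y,feed=.025,stop=9)
    if fn>-1.5: y=min(y+.3,-20)
    if fn<-3.5: y-=.3
    if s or abs(p[1]+21.2)>1.2: break
print(y,x,cass(bot.camera("top")))
```

```text
x-232.6 y-21.0 False at [-232.4  -21.1] Fd -0.7 Fn -3.0 Fz -0.6 t13.3
x-224.6 y-21.0 False at [-224.5  -21.1] Fd -1.2 Fn -3.9 Fz -0.3 t13.7
x-216.6 y-21.3 False at [-216.4  -21.2] Fd -1.3 Fn -2.2 Fz -0.4 t14.2
x-208.6 y-21.3 False at [-208.3  -21.3] Fd 0.1 Fn -2.4 Fz 0.0 t14.7
x-200.6 y-21.3 False at [-200.3  -21.2] Fd -1.0 Fn -1.6 Fz 0.3 t15.1
x-192.6 y-21.3 False at [-192.3  -21.3] Fd -1.2 Fn -1.7 Fz -0.5 t15.6
x-184.6 y-21.3 False at [-184.3  -21.3] Fd -0.8 Fn -2.6 Fz -1.0 t16.1
x-176.6 y-21.3 False at [-176.3  -21.2] Fd -1.4 Fn -2.1 Fz -0.6 t16.5
x-168.6 y-21.3 False at [-168.3  -21.2] Fd -0.8 Fn -1.6 Fz -0.5 t17.0
x-160.6 y-21.3 False at [-160.2  -21.2] Fd -0.4 Fn -1.7 Fz 0.2 t17.5
x-152.6 y-21.3 False at [-152.   -21.1] Fd -0.4 Fn -1.1 Fz 0.7 t17.9
-21.0 -152.6 (np.float64(50.31444740426153), np.float64(-0.4637261576409557), np.float64(-1.2482185407600142))
```

Run:
```python
from h import *
y=-21.1; x=-152.6
while x<-121:
    x+=2.5; s,fd,fn,p=step(x,y,feed=.015,stop=8)
    if fn>-1.5: y=min(y+.3,-20)
    if fn<-3.5: y-=.3
    if s or fd<-13: break
print(y,x,cass(bot.camera("top")))
```

```text
x-150.1 y-21.1 False at [-150.  -21.] Fd -2.5 Fn -0.7 Fz -0.2 t18.3
x-147.6 y-20.8 False at [-148.3  -20.9] Fd -4.4 Fn -1.8 Fz 1.2 t18.6
x-145.1 y-20.8 False at [-146.2  -21. ] Fd -6.4 Fn -2.1 Fz 0.7 t18.9
x-142.6 y-20.8 False at [-144.   -21.1] Fd -6.4 Fn -1.6 Fz 0.5 t19.2
x-140.1 y-20.8 False at [-141.6  -21.2] Fd -7.9 Fn -2.2 Fz -0.0 t19.6
x-137.6 y-20.8 False at [-139.4  -21.3] Fd -8.4 Fn -3.5 Fz 1.5 t19.9
x-135.1 y-21.1 False at [-137.   -21.7] Fd -9.2 Fn -2.1 Fz 1.0 t20.2
x-132.6 y-21.1 False at [-134.7  -21.9] Fd -9.1 Fn -3.1 Fz 0.5 t20.5
x-130.1 y-21.1 False at [-132.4  -21.9] Fd -10.5 Fn -2.8 Fz 0.8 t20.8
x-127.6 y-21.1 False at [-129.6  -21.9] Fd -8.8 Fn -1.9 Fz 1.2 t21.1
x-125.1 y-21.1 False at [-127.  -22.] Fd -9.0 Fn -2.8 Fz -0.3 t21.5
x-122.6 y-21.1 False at [-124.6  -21.9] Fd -9.2 Fn -2.8 Fz -0.3 t21.8
x-120.1 y-21.1 False at [-122.1  -21.9] Fd -8.8 Fn -2.8 Fz 0.7 t22.1
-21.1 -120.1 (np.float64(75.0582944228862), np.float64(-0.8197749648107404), np.float64(-0.1325172211502701))
```

Run:
```python
from h import *
y=-21.0; x=-120.1
for k in range(9):
    x+=.7; s,fd,fn,p=step(x,y,feed=.01,stop=5)
    if s or fd<-13: break
bot.dwell(.3)
im3=bot.camera("top");im4=bot.camera("side"); print(cass(im3))
cv2.imwrite("pics/v4.png",np.vstack([cv2.resize(im3[180:280,215:365,::-1],(450,300)),cv2.resize(im4[150:250,200:350,::-1],(450,300))]))
```

```text
x-119.4 y-21.0 False at [-121.6  -21.9] Fd -8.7 Fn -2.6 Fz 0.8 t22.4
x-118.7 y-21.0 False at [-121.   -21.9] Fd -9.4 Fn -3.7 Fz 0.5 t22.6
x-118.0 y-21.0 False at [-120.2  -22. ] Fd -10.0 Fn -3.1 Fz 0.8 t22.9
x-117.3 y-21.0 False at [-119.5  -21.9] Fd -9.4 Fn -2.8 Fz 1.0 t23.1
x-116.6 y-21.0 False at [-118.7  -22. ] Fd -9.3 Fn -3.1 Fz -0.0 t23.4
x-115.9 y-21.0 False at [-117.2  -21.7] Fd -6.7 Fn -2.7 Fz -0.9 t23.6
x-115.2 y-21.0 False at [-117.1  -21.7] Fd -8.8 Fn -2.7 Fz 0.0 t23.9
x-114.5 y-21.0 False at [-116.8  -21.9] Fd -10.1 Fn -3.9 Fz 1.1 t24.1
x-113.8 y-21.0 False at [-116.4  -22. ] Fd -10.9 Fn -3.2 Fz 0.0 t24.4Traceback (most recent call last):
  File "<stdin>", line 7, in <module>
  File "h.py", line 26, in cass
    r0=int(np.where(g[:,c-4])[0].mean()); F=np.array([[np.where(g[r])[0].max()+.5,r] for r in range(r0-8,r0+8)]); of,_=line(ray(F,.099))
                                                       ~~~~~~~~~~~~~~~~~~~~~^^
    return umr_maximum(a, axis, None, out, keepdims, initial, where)
ValueError: zero-size array to reduction operation maximum which has no identity
```

Run:
```python
from h import *
y=-21.0; x=-113.8
for k in range(2):
    x+=.7; s,fd,fn,p=step(x,y,feed=.01,stop=4)
    if s or fd<-12.5: break
bot.dwell(.2)
im3=bot.camera("top");im4=bot.camera("side"); a=np.load("side0.npy"); np.save("top4.npy",im3)
c=lambda i:cv2.resize(i[180:240,230:330,::-1],(500,300),interpolation=cv2.INTER_CUBIC)
cv2.imwrite("pics/v4.png",np.vstack([cv2.resize(im3[190:250,265:365,::-1],(500,300),interpolation=cv2.INTER_CUBIC),c(im4)]))
def red(im):
    H,S,V=cv2.cvtColor(im,cv2.COLOR_RGB2HSV).astype(int).transpose(2,0,1); C=np.indices(H.shape)
    m=((H<6)|(H>174))&(S>150)&(V>90)&(C[1]>200)&(C[1]<360)&(C[0]>200)&(C[0]<252); return np.argwhere(largest(m)).mean(0)
print(red(np.load("top0.npy")),red(np.load("top3.npy")),red(im3))
```

```text
x-113.1 y-21.0 False at [-116.1  -22.2] Fd -12.6 Fn -4.1 Fz 0.5 t25.0
[241.7826087 331.7826087] [241.875      331.83333333] [241.875      331.83333333]
```

View pics/v4.png

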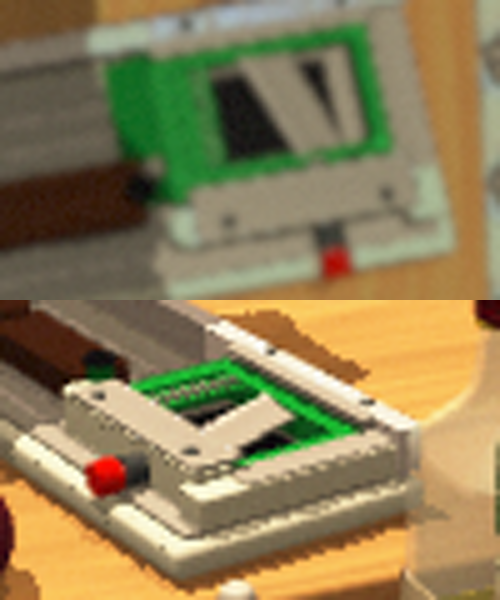

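The cassette fills the channel up to the landing bar, and the red knob at (335,262) has returned exactly to its rest position (checked numerically), so the catch has snapped in. Now I back off and lay the stick in its original spot.

Run:
```python
from h import *
bot.line_to(sl(-117,-21.8,.105),feed=.03)
bot.line_to(sl(-150,-21.8,.105),feed=.08)
bot.line_to(sl(-190,-21.8,.16),feed=.15)
SY=np.radians(-3.6)
bot.move_pose([.4627,.235,.15],ori(SY+np.pi))
bot.line_to([.4627,.235,.095],feed=.1)
print(bot.line_to([.4627,.235,.0790],feed=.02,stop_force=3),bot.read_eef_pos(),bot.read_contact_force())
bot.open(); bot.dwell(.2)
bot.line_to([.4627,.235,.2],feed=.12)
bot.move_pose([.35,.4,.25],ori(SY+np.pi)); bot.dwell(.3)
im3=bot.camera("top");im4=bot.camera("side"); print(bot.read_time())
cv2.imwrite("pics/v5.png",np.vstack([cv2.resize(im3[150:330,120:370,::-1],(417,300)),cv2.resize(im4[110:290,80:330,::-1],(417,300))]))
```

```text
True [0.46253099 0.23490346 0.08004172] [-1.63104559  0.11830584  5.87209672]
32.3833
```

View pics/v5.png

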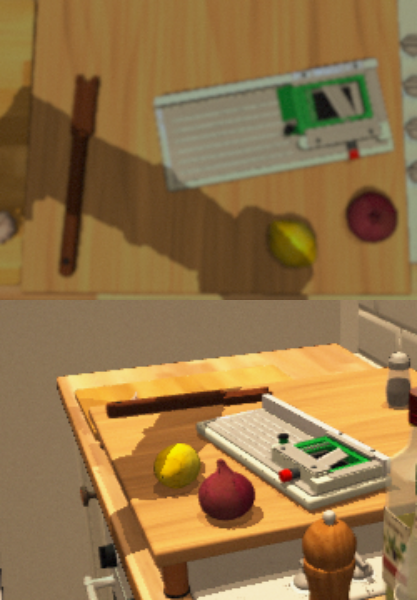

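The stick lies flat at left from (85,80) to (68,270), clear of the slicer. The cassette is home with its tab at (290,128), and the bystanders are where they were.

```bash
python3 -c "
from workcell import bot
print(bot.hand_in())"
```

```text
the job is handed in; nothing more can be done
None
```

I squared the cassette and fed it home along the rail with the catch snapped in, laid the stick flat on the hob cover clear of the slicer, and handed the job in at about 32 s; the hand-in returned no verdict.

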